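# Thread spool into the cupboard door rack, door snapped shut on its roller catch

## Robot

A 6-joint arm with a two-finger parallel gripper is mounted at the origin on the work surface. World frame = base frame: x ahead of the robot, y to its left, z up, the work surface at z = 0. Lengths are in mm, angles in rad, forces in N, time in s.
With the tool pointing down it reaches from about 325 to 900 mm from the base axis. Payload 6.1 kg.
Tool frame: the origin (TCP) lies between the finger pads; the fingertips stand 22 mm ahead of it and the grasp point (between the pads) lies 3 mm ahead of it; z points along the fingers, y is the direction in which the jaws open and shut (so a half turn about z gives the same grasp; the last joint's range is limited). The gripper opens to 87 mm and grips with 3 to 60 N. Pads are 19 mm wide; open, the fingers measure 117 mm over their backs; the gripper's body (75 mm by 190 mm) begins 51 mm behind the grasp point.
Start: joints at [-1.304, 0.22, 1.526, -0, 1.395, -0.126], TCP at [239.228, -577.396, 244.538] pointing down, gripper open.
Joint ranges: [-2.98, 2.98], [-0.91, 2.08], [0.09, 2.57], [-1.24, 4.39], [0.2, 2.65], [-2.68, 2.68]. Speed limits (rad/s): [2.57, 2.57, 3.01, 3.14, 3.14, 3.14].

## Interface

Orientations are given as a unit quaternion [x, y, z, w].
In Python, from plant import env gives the robot as it stands. Calls block until the motion is done:
- env.goto(position, orientation): joint-space move of the TCP to a pose.
- env.movel(position, attitude=None, speed=150, force_limit=None): straight line of the TCP; attitude=None keeps the orientation; speed is the mean speed in mm/s. With force_limit (N) it stops when the force on the tool has changed by that much, and returns True; else False.
- env.goto_joints(angles): joint-space move.
- env.let_go() and env.close(): open the fingers fully, or close them until they stop; the grip force is fixed at half the most.
- env.sleep(seconds).
- env.solve_ik(position, orientation): joint angles nearest the present ones, or None.
- env.get_state(): the state.
- env.snapshot(name): name is "side" or "top"; returns a dict with "frame" (420x560x3 uint8, blue, green, red), "mtx" (3x3 intrinsics, pixels), "cam_to_world" (4x4, takes a point from camera to world coordinates). Camera axes: x right, y down, z forward; pixel columns grow to the right and rows downward; lengths in mm; the calibration is good to about 2 mm. A picture is of the moment at which its call begins. There is no depth.
A pose or a line that the arm cannot do raises env.PlanningError and nothing moves.
- env.job_done(): hands the job in, once; it reports no verdict.
Trained networks look in a picture, given as the dict that the camera call returned (one of the last four; its "shot" number tells which), for a name from the list of things; names that differ only in an ending like _2 or _b are one class to them, and where a whole thing is asked for, a point or a joint stands for the part that bears it (a point fixed in the world has none). Each returns a list of dicts, best first, with "conf" (0 to 1); they miss things now and then, are a little off and sometimes report something else, mostly with a low value. They report only what shows in the picture. A call takes as long as a camera call. They do not tell look-alikes from the thing itself.
- env.boxes_of(picture, name): "position" ([column, row] as shares, 0 to 1, of the picture: columns of its width, rows of its height, amid what is visible of it).
- env.mark_of(picture, name): "position" ([column, row] as shares, 0 to 1, of the picture: columns of its width, rows of its height: a listed point, or the origin of a listed thing).
The state is a dict: "clock": time; "q": joint angles; "dq": joint speeds; "tau": joint torques, N m; "tool_pos": TCP position; "orientation": TCP orientation; "force": force on the tool from outside, world axes, zero at the start; "torque": the same for the moment, N m; "opening": opening from 0.0 (shut) to 1.0 (fully open).
Only numpy, scipy, OpenCV 4.12 (cv2) and the standard library are available. Lean on these libraries where they do the work, as an engineer would, in place of code of your own. Each camera call takes 0.05 s, during which the arm holds its last target. There are 200 camera calls.

## Task

Put the tall thread spool away: pull the little thread cupboard's door wide open through its roller catch, stand the spool upright in the wide empty pocket of the rack on the inside of the door, then push the door fully home until the catch snaps and holds it, and let go. Press it home gently, without ramming it on its stop (25 N at most), and leave the short spool and the ribbon roll where they are.

Things in the scene. Friction and masses are not known exactly. Their poses are not given: they have to be found in the camera images.
- cabinet: Wooden bench thread cupboard, fixed, box 160 deep (x) x 230 wide (y) x 170 high. Origin under the box's centre; its front looks along -x, z up. Before the box sits a face frame carrying door and catch, fitted by hand: it stands forward (-x) by p = 0 to 26 mm, different each time, NOT measured: find it by feel or sight. The shut door rests on a rubber stop (6 N per mm) at its free edge; over 25 N there counts as ramming (the catch alone presses 5 N).
- hinge_ref (a point): Point on the box marking the door's upright hinge axis, were p 0; the true axis lies p further along cabinet -x. Opening swings the free edge (cabinet -y side) out to cabinet -x, clockwise seen from above. Door panel 14 mm thick, 204 wide, 11 to 163 mm above the bench; its inner face passes through the hinge axis.
- handle_ref (a point): Point on the box's frame (does not swing) marking the middle of the SHUT door's handle, were p 0; truly p further along cabinet -x. Level round dark steel bar, 12 mm thick, parallel to the door, 56 mm off its outer face (70 off the hinge plane), 135 mm from the hinge along the door, 140 above the bench, 78 mm clear between its end posts; grasp from above, one finger behind the bar.
- pocket_ref (a point): Point (does not swing) marking the SHUT position, were p 0, of the rack's wide empty pocket: centre of its floor, 22 mm above the bench; truly p further along cabinet -x. The rack swings with the door on its inner face: pocket 76 x 76 mm inside, walls 35 high, centre 122 mm from the hinge along the door, 42 mm behind the inner face. A narrow pocket with two bobbins lies nearer the hinge.
- catch_ref (a point): Point marking the catch, were p 0: a 12 mm white roller on a stiff spring in the frame's free side, 50 mm above the bench, riding over a steel nose on the door. At the handle about 7 N pulls it open and 9 to 10 N pushes it shut: pushing, resistance starts at 0.08 rad, the hump's top is at 0.03 rad (4 mm at the handle), then the catch snaps the door home.
- door (a joint): Door angle, rad: 0 fully shut on the stop, grows as it opens, 1.9 at the most; the door stays where it is left outside the catch. Starts shut. Wide open means past 1.1; shut on the catch reads below 0.01.
- spool: The tall spool of grey thread, loose, 160 g or somewhat lighter or heavier, standing upright: base flange 54 mm across and 6 mm thick, straight thread body 42 mm across from 7 to 112 mm height, a 20 mm tube end up to 122 mm. Origin: centre of its underside, z up its axis.
- squat_spool: Bystander: a short flanged spool, 52 mm across, 50 mm high. Origin: centre of its underside.
- ribbon_roll: Bystander: a flat roll of pale ribbon, 110 mm across, 25 mm high. Origin: centre of its underside.
Things that resemble listed ones, but are neither listed nor needed, are in the scene too. Leave any green or turquoise look-alike of the spool alone.

How it is judged:
By the outcome, as a careful person would: the job done as asked, in the order asked, and still so for the second after the job is handed in, with the robot touching nothing.
It also fails if it takes over 72 s, if anything falls off the work surface, if the arm or the gripper's body presses on something with over 40 N, if the wrist force passes 120 N, or if a joint passes its speed limit or range.

## Working session

There is one attempt and no reset: what is moved stays moved. The work goes in short steps, each a Python script; the robot and the scene stay as the last script left them, time stands still between calls to the robot, and variables do not carry over. Pictures are saved under pics/ and viewed, on a budget of 10 in all, crops included, one or two more only if the job needs it, and the job is handed in when it is done.

```bash
ls; mkdir -p pics; cat > h.py <<'E'
import numpy as np, cv2, json
from plant import env
from scipy.spatial.transform import Rotation as R
W,H=560,420
def ray(s,pos):
    K=np.array(s["mtx"]);T=np.array(s["cam_to_world"])
    d=np.linalg.inv(K)@[pos[0]*W,pos[1]*H,1]; return T[:3,3],T[:3,:3]@d
def onz(s,pos,z):
    o,d=ray(s,pos); return o+d*(z-o[2])/d[2]
def tri(s1,p1,s2,p2):
    o1,d1=ray(s1,p1);o2,d2=ray(s2,p2)
    t=np.linalg.lstsq(np.c_[d1,-d2],o2-o1,rcond=None)[0]
    a=o1+d1*t[0];b=o2+d2*t[1]; return (a+b)/2,np.linalg.norm(a-b)
def proj(s,P):
    T=np.linalg.inv(np.array(s["cam_to_world"]));c=T[:3,:3]@P+T[:3,3];u=np.array(s["mtx"])@c;return u[:2]/u[2]
def down(yaw): # tool z down, tool y (jaw) at angle yaw in world xy
    y=np.array([np.cos(yaw),np.sin(yaw),0]);z=np.array([0,0,-1.]);x=np.cross(y,z)
    return R.from_matrix(np.c_[x,y,z]).as_quat()
E
python3 - <<'E'
from h import *
t=env.snapshot("top");s=env.snapshot("side")
cv2.imwrite("pics/a.png",np.vstack([t["frame"],s["frame"]])[:, :]) if 0 else None
cv2.imwrite("pics/top.png",t["frame"]);cv2.imwrite("pics/side.png",s["frame"])
for n in ["cabinet","hinge_ref","handle_ref","pocket_ref","catch_ref","spool","squat_spool","ribbon_roll"]:
    for nm,c in (("top",t),("side",s)):
        print(n,nm,[(np.round(np.array(m["position"])*[W,H]).tolist(),round(m["conf"],2),np.round(onz(c,m["position"],{"handle_ref":140,"pocket_ref":22,"catch_ref":50}.get(n,0))[:2]).tolist()) for m in env.mark_of(c,n)])
    a=env.mark_of(t,n);b=env.mark_of(s,n)
    if a and b: print("  tri",[np.round(v,1) for v in tri(t,a[0]["position"],s,b[0]["position"])])
print(np.array(t["cam_to_world"]).round(2).tolist(),np.array(s["cam_to_world"]).round(2).tolist(),env.get_state())
E
```

```text
pics
cabinet top []
cabinet side [([293.0, 141.0], 0.79, [621.0, 237.0])]
hinge_ref top [([165.0, 227.0], 0.68, [519.0, 167.0])]
hinge_ref side [([263.0, 171.0], 0.94, [529.0, 154.0])]
  tri [array([526.8, 171.4, -22.6]), np.float64(8.9)]
handle_ref top [([190.0, 155.0], 0.65, [655.0, 94.0])]
handle_ref side [([320.0, 145.0], 0.88, [651.0, 91.0])]
  tri [array([654.1,  94.7, 135.8]), np.float64(4.0)]
pocket_ref top []
pocket_ref side []
catch_ref top []
catch_ref side []
spool top [([308.0, 219.0], 0.86, [538.0, -168.0]), ([343.0, 286.0], 0.71, [382.0, -245.0]), ([346.0, 247.0], 0.59, [473.0, -254.0]), ([409.0, 193.0], 0.37, [601.0, -408.0])]
spool side [([287.0, 288.0], 0.88, [533.0, -170.0]), ([218.0, 331.0], 0.82, [380.0, -240.0])]
  tri [array([ 535.7, -168.7,   -2.4]), np.float64(5.8)]
squat_spool top [([306.0, 179.0], 0.91, [635.0, -166.0])]
squat_spool side [([334.0, 281.0], 0.75, [635.0, -169.0]), ([347.0, 394.0], 0.46, [605.0, -406.0])]
  tri [array([ 636.4, -166.2,   -5.9]), np.float64(0.1)]
ribbon_roll top [([408.0, 192.0], 0.8, [604.0, -406.0])]
ribbon_roll side [([348.0,
[... 301 characters left out ...]
, 0.0, 1.0]] {'clock': 1.7, 'q': array([-1.30408339e+00,  2.20333500e-01,  1.52651343e+00, -6.26804922e-06,
        1.39472073e+00, -1.26091719e-01]), 'dq': array([-9.29672790e-04,  4.79742936e-05, -1.43923894e-03,  1.34255686e-04,
        1.03500965e-03,  2.03632892e-04]), 'tau': array([-1.19447064e-03, -4.94550955e+01, -3.87701368e+01,  6.98335608e-02,
        4.70119750e-02, -3.58132877e-05]), 'tool_pos': array([ 239.23325496, -577.38414082,  244.57175498]), 'orientation': array([ 9.80774874e-01,  1.95142632e-01, -2.20001557e-06,  1.26827247e-05]), 'force': array([0.48966644, 0.21285427, 0.12050883]), 'torque': array([ 0.0477306 , -0.03341714, -0.00346875]), 'opening': 1.0015728983346328}
```

View pics/top.png

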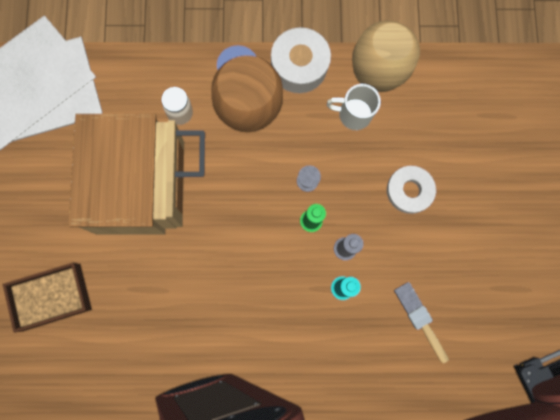

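View pics/side.png

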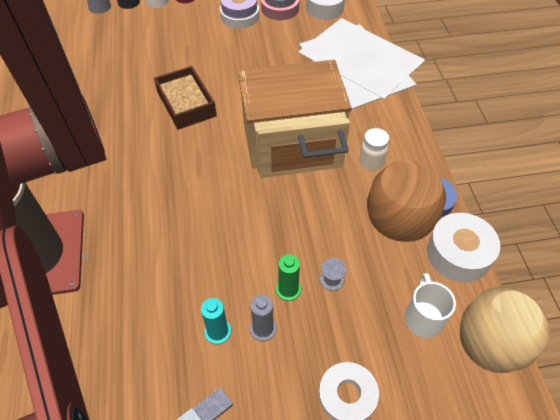

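The grey spool is at top px (346,247) and side px (262,315). The cabinet opens towards world -y, with the handle bar near top px (203,155). Next I'll fit the bar's line and check the spool.

```bash
python3 - <<'E'
from h import *
t=env.snapshot("top");s=env.snapshot("side")
# bar in top
g=t["frame"].astype(int);roi=np.zeros((H,W),bool);roi[125:182,196:212]=1
m=(g.max(2)<95)&roi;v,u=np.nonzero(m)
P=np.array([onz(t,[(a+.5)/W,(b+.5)/H],143)[:2] for a,b in zip(u,v)])
core=P[(P[:,0]>P[:,0].min()+18)&(P[:,0]<P[:,0].max()-18)]
c=core.mean(0);d=np.linalg.svd(core-c)[2][0];d*=np.sign(d[0])
print("bar n",len(P),"ends x",P[:,0].min(),P[:,0].max(),"mid",(P[:,0].min()+P[:,0].max())/2,"c",c,"ang",np.arctan2(d[1],d[0]))
for n in ["hinge_ref","handle_ref"]:
  for z in (0,140,163,170):
    for nm,cc in (("top",t),("side",s)):
      for k in env.mark_of(cc,n)[:1]: print(n,z,nm,onz(cc,k["position"],z)[:2].round(1))
# spool: tube end in top z=122, and body blob in side
for nm,cc,(c0,c1,r0,r1) in (("top",t,(325,372,228,265)),("side",s,(243,282,288,345))):
    f=cc["frame"].astype(int);sat=f.max(2)-f.min(2);mm=np.zeros((H,W),bool)
    mm[r0:r1,c0:c1]=(f[...,0]>=f[...,2]-3)[r0:r1,c0:c1]
    v,u=np.nonzero(mm);print(nm,u.min(),u.max(),v.min(),v.max(),u.mean(),v.mean(),len(u))
for k in env.mark_of(s,"spool"): print(k)
P0=np.array([473,-254,0.])
for h in (0,122): print(h,proj(t,P0+[0,0,h]),proj(s,P0+[0,0,h]))
a=cv2.resize(t["frame"][100:260,140:370],None,fx=3.4,fy=3.4,interpolation=cv2.INTER_CUBIC)
cv2.imwrite("pics/zt.png",a)
E
```

```text
bar n 191 ends x 608.9101046297462 702.78353622728 mid 655.8468204285132 c [655.46627723  67.66460627] ang 0.016392006833238316
hinge_ref 0 top [526. 164.]
hinge_ref 0 side [524. 164.]
hinge_ref 140 top [505.8 140. ]
hinge_ref 140 side [511.4  48.6]
hinge_ref 163 top [502.5 136.1]
hinge_ref 163 side [509.3  29.6]
hinge_ref 170 top [501.5 134.9]
hinge_ref 170 side [508.7  23.8]
handle_ref 0 top [698.7 102.5]
handle_ref 0 side [685.2 213.1]
handle_ref 140 top [658.8  85.5]
handle_ref 140 side [650.4  90.9]
handle_ref 163 top [652.2  82.8]
handle_ref 163 side [644.7  70.8]
handle_ref 170 top [650.3  81.9]
handle_ref 170 side [643.   64.7]
top 335 362 235 258 347.87784679089026 246.46583850931677 483
side 250 281 288 339 262.8772486772487 316.9671957671958 945
{'position': [0.4727, 0.7802], 'conf': 0.96}
{'position': [0.512, 0.6845], 'conf': 0.83}
{'position': [0.3896, 0.7917], 'conf': 0.56}
0 [345.45998412 246.9356659 ] [265.01128494 329.62136933]
122 [355.09324291 241.04225477] [263.47412367 303.46341493]
```

View pics/zt.png

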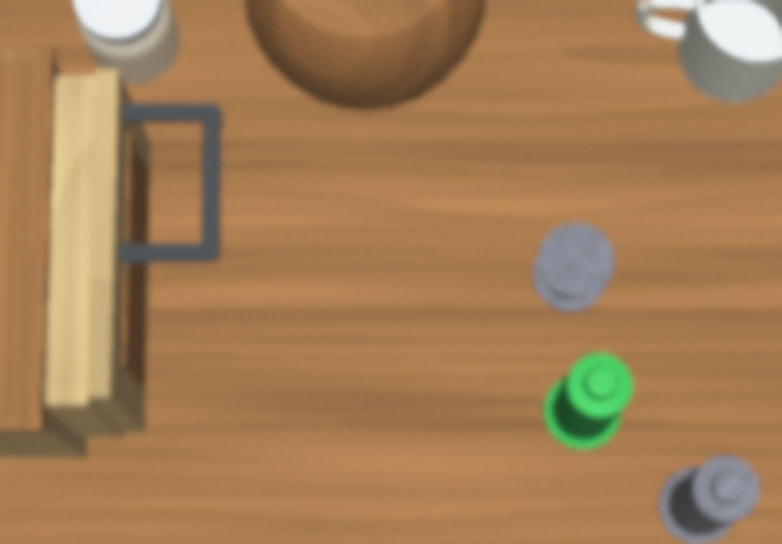

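Tube end at crop (728,488) and flange at about (697,503) put the spool at roughly (470.5,-252). The bar lies near y=68, so p is about 25. Now I'll approach the handle and feel for the bar with the hook finger.

```bash
cat >> h.py <<'E'
def rot(a): return np.array([[np.cos(a),-np.sin(a)],[np.sin(a),np.cos(a)]])
def st(): 
    s=env.get_state(); return round(s["clock"],1),s["tool_pos"].round(1),s["force"].round(1),s["q"].round(2),round(s["opening"],2)
E
python3 - <<'E'
from h import *
t=env.snapshot("top")
e=[onz(t,[a/W,b/H],170)[:2] for a,b in ((155.3,114.7),(152.4,225))]
d=e[0]-e[1];print("box edge",e,"ang",np.arctan2(d[1],d[0]))
for k in (1,-1):
    for th,p in ((0,[656,50,143]),(.7,[600,0,143]),(1.45,[447,10,143])):
        q=env.solve_ik(p,down(.0-th+k*np.pi/2)); print(k,th,None if q is None else np.round(q,2))
    for th in (1.1,1.45): print("place",env.solve_ik([581,24,125],down(-th+(0 if k==1 else np.pi))))
E
```

```text
box edge [array([732.49500037, 163.75793972]), array([500.25689702, 162.12199831])] ang 0.007044125517262764
1 0 [-0.04  0.38  1.52 -0.    1.24 -1.61]
1 0.7 [-0.13  0.25  1.69 -0.    1.2  -1.  ]
1 1.45 [-0.15 -0.11  2.07 -0.    1.18 -0.28]
place [-9.42991243e-02  2.31779932e-01  1.74830193e+00 -4.44089210e-16
  1.16151080e+00  1.00570088e+00]
place [-9.42991243e-02  2.31779932e-01  1.74830193e+00 -4.44089210e-16
  1.16151080e+00  1.35570088e+00]
-1 0 [-0.04  0.38  1.52 -0.    1.24  1.53]
-1 0.7 [-0.13  0.25  1.69 -0.    1.2   2.14]
-1 1.45 None
place [-9.42991243e-02  2.31779932e-01  1.74830193e+00 -4.44089210e-16
  1.16151080e+00 -2.13589178e+00]
place [-9.42991243e-02  2.31779932e-01  1.74830193e+00 -4.44089210e-16
  1.16151080e+00 -1.78589178e+00]
```

```bash
python3 - <<'E'
from h import *
phi=.01;b=np.array([655.8,67.7]);n=rot(phi)@[0,-1.]
q=down(phi+np.pi/2)
c=b+15*n
env.goto([*c,260],q)
print(st())
print("desc contact",env.movel([*c,141],speed=110,force_limit=6),st())
env.sleep(.2)
p=b+45*n
print("hook",env.movel([*p,141],speed=25,force_limit=3),st())
s=env.get_state()["tool_pos"][:2]
print("o",(s-b)@n)
E
```

```text
(5.4, array([656. ,  51.7, 260. ]), array([-0.4,  0.4,  0. ]), array([-0.04,  0.29,  1.41, -0.  ,  1.44, -1.62]), 1.0)
desc contact False (6.6, array([656.7,  52.7, 142.2]), array([0.2, 0.5, 0. ]), array([-0.04,  0.38,  1.52, -0.  ,  1.23, -1.62]), 1.0)
hook True (7.6, array([655.7,  32.1, 140.4]), array([0.3, 1.7, 1.8]), array([-0.07,  0.38,  1.53,  0.  ,  1.23, -1.65]), 1.0)
o 35.56216866254746
```

```bash
cat >> h.py <<'E'
phi=.01; Hg=np.array([521.,138.3])
def pt(th,a,b): return Hg+rot(phi-th)@[a,b]   # a along door, b behind inner face
E
python3 - <<'E'
from h import *
F=[]
for th in [0.05,.12,.25,.4,.55,.7,.85,1.0,1.15,1.3,1.45]:
    p=pt(th,135,-70-37.5)
    env.movel([*p,141],down(phi-th+np.pi/2),speed=70)
    F.append(env.get_state()["force"].round(1).tolist())
print(F,st())
t=env.snapshot("top");cv2.imwrite("pics/open.png",cv2.resize(t["frame"][90:330,40:360],None,fx=2.5,fy=2.5))
E
```

```text
[[0.0, 0.6, -0.5], [0.1, 0.3, 0.2], [0.1, 0.2, -0.1], [0.1, 0.1, 0.3], [0.2, 0.0, 0.6], [-0.6, -0.5, -0.3], [-0.6, -0.7, 0.8], [0.2, -0.2, -0.2], [0.5, 1.1, 0.4], [0.0, -0.6, 0.5], [0.3, -0.2, 0.9]] (12.8, array([432.4,  -9.7, 141.1]), array([ 0.3, -0.2,  0.9]), array([-0.21, -0.15,  2.11, -0.  ,  1.18, -0.34]), 1.0)
```

View pics/open.png

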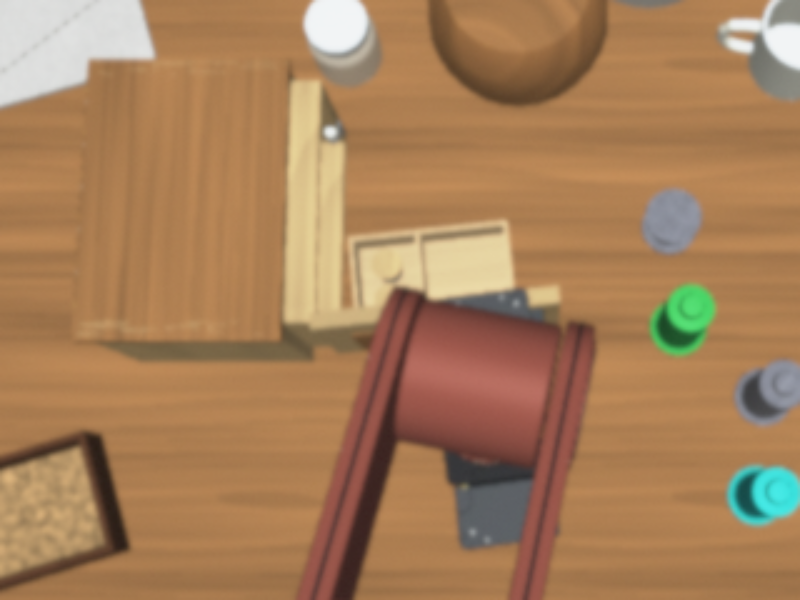

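The door is at about 1.45 rad, and the wide pocket is at crop (420–513, 235–310). Next I'll fetch the grey spool.

```bash
python3 - <<'E'
from h import *
x,y,_=env.get_state()["tool_pos"]
env.movel([x,y,230],speed=200)
q=down(phi-1.45)
env.goto([471.5,-252.5,250],q)
print(env.movel([471.5,-252.5,103],speed=150,force_limit=8),st())
env.close();print(st())
env.movel([471.5,-252.5,250],speed=150);print(st())
t=env.snapshot("top");s=env.snapshot("side")
for th in (1.35,1.4,1.45,1.5):
    print(th,[proj(t,np.array([*pt(th,a,b),57])).round(1).tolist() for a,b in ((84,4),(160,4),(160,80),(84,80))])
k=t["frame"][150:260,150:290];k=cv2.resize(k,None,fx=4,fy=4,interpolation=cv2.INTER_CUBIC)
for th,c in ((1.4,(0,0,255)),(1.45,(0,255,0))):
    P=np.array([(proj(t,np.array([*pt(th,a,b),57]))-[150,150])*4 for a,b in ((84,4),(160,4),(160,80),(84,80))]).astype(int)
    cv2.polylines(k,[P],True,c,1)
f=cv2.resize(s["frame"][150:345,140:400],(560,420))
k=np.pad(k,((0,0),(0,0),(0,0)));cv2.imwrite("pics/p1.png",np.hstack([cv2.resize(k,(420,330)),cv2.resize(f,(380,330))]))
E
```

```text
False (15.6, array([ 472.2, -252.9,  104.1]), array([ 0.3,  0.4, -0.2]), array([-0.64,  0.16,  1.88, -0.  ,  1.1 ,  0.8 ]), 1.0)
(16.5, array([ 471.4, -252.4,  102.9]), array([0.3, 0.5, 0.1]), array([-0.64,  0.16,  1.88,  0.  ,  1.1 ,  0.8 ]), 0.47)
(17.6, array([ 470.9, -252.1,  248.7]), array([ 0.2, -0.2, -2.7]), array([-0.64,  0.  ,  1.76, -0.  ,  1.39,  0.8 ]), 0.47)
1.35 [[209.7, 212.7], [242.8, 205.1], [235.3, 173.0], [202.5, 180.4]]
1.4 [[210.1, 214.5], [243.6, 208.5], [237.7, 176.0], [204.5, 181.9]]
1.45 [[210.5, 216.4], [244.2, 212.0], [240.0, 179.1], [206.6, 183.4]]
1.5 [[210.7, 218.2], [244.7, 215.5], [242.1, 182.4], [208.5, 185.0]]
```

View pics/p1.png

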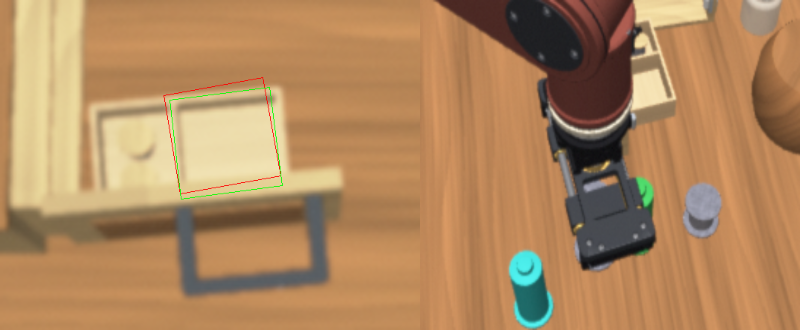

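Spool is held (opening 0.47, about 41 mm). In the overlay the door edge and bar slope by about -0.08, so the door is at 1.50 rad and the model corners for that angle fit the pocket. I'll place it.

```bash
python3 - <<'E'
from h import *
th=1.5;c=pt(th,122,42);q=down(phi-th);print(c)
env.movel([471,-252,295],speed=200)
env.goto([*c,295],q);print(st())
env.movel([*c,150],speed=120,force_limit=8);print(st())
print(env.movel([*c,121],speed=30,force_limit=4),st())
env.sleep(.2)
t=env.snapshot("top");s=env.snapshot("side")
cv2.imwrite("pics/p2.png",np.hstack([cv2.resize(t["frame"][130:260,150:300],(380,330)),cv2.resize(s["frame"][60:240,200:400],(366,330))]))
E
```

```text
[572.7094163   20.08774909]
(19.2, array([572.4,  19.1, 294.4]), array([ 0.7,  0.4, -2. ]), array([-0.1 ,  0.07,  1.6 , -0.  ,  1.47,  1.39]), 0.48)
(20.6, array([573.5,  20. , 151.1]), array([ 1.3,  0.3, -1.8]), array([-0.1 ,  0.18,  1.75,  0.  ,  1.2 ,  1.39]), 0.47)
True (21.3, array([572.6,  20.3, 124.8]), array([0.3, 1.2, 4. ]), array([-0.1 ,  0.21,  1.77,  0.  ,  1.16,  1.39]), 0.48)
```

View pics/p2.png

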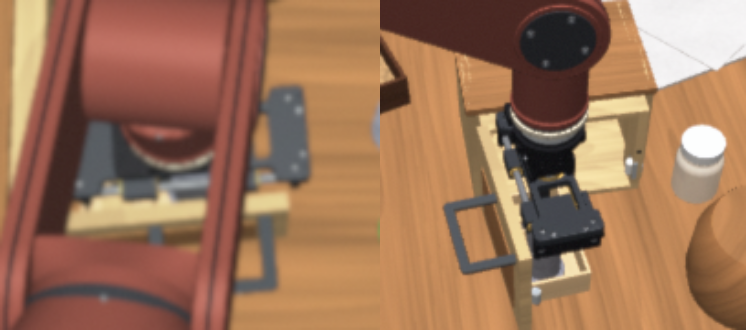

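The spool landed at TCP z 124.8, where the pocket floor should put it. I'll release, retreat, look, then move to the front of the handle.

```bash
python3 - <<'E'
from h import *
env.let_go();c=env.get_state()["tool_pos"]
env.movel([c[0],c[1],295],speed=180);print(st())
p=pt(1.5,135,-70-21-16)
env.goto([*p,270],down(phi-1.5+np.pi/2));env.close()
s=env.snapshot("side");t=env.snapshot("top")
cv2.imwrite("pics/p3.png",np.hstack([cv2.resize(t["frame"][130:260,150:300],(380,330)),cv2.resize(s["frame"][60:240,200:400],(366,330))]))
print(p,st())
E
```

```text
(23.7, array([570.7,  20.3, 293.4]), array([-0.5, -0.6, -0.1]), array([-0.1 ,  0.07,  1.6 ,  0.  ,  1.47,  1.39]), 1.0)
[425.24470107  -4.89540051] (26.8, array([425.2,  -4.9, 270. ]), array([ 0.4,  0.7, -0.8]), array([-0.2 , -0.3 ,  1.98, -0.  ,  1.46, -0.28]), 0.01)
```

View pics/p3.png

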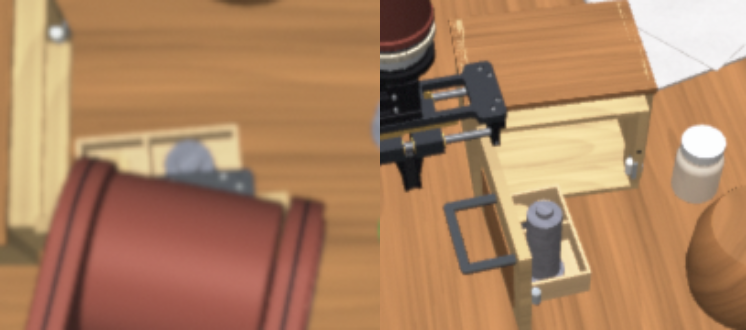

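The spool stands upright in the wide pocket (right panel, about (545,240)). Now I'll push the door round to just before the catch.

```bash
python3 - <<'E'
from h import *
p=pt(1.5,135,-70-21-16)
print(env.movel([*p,141],speed=150,force_limit=6),st())
F=[]
for th in list(np.arange(1.4,.3,-.1))+[.25,.2,.16]:
    env.movel([*pt(th,135,-70-21),141],down(phi-th+np.pi/2),speed=60)
    F.append(env.get_state()["force"].round(1).tolist()[:2])
print(F,st())
t=env.snapshot("top");s=env.snapshot("side")
cv2.imwrite("pics/p4.png",np.hstack([cv2.resize(t["frame"][90:240,140:290],(360,360)),cv2.resize(s["frame"][60:240,200:400],(400,360))]))
E
```

```text
False (27.9, array([425.9,  -5. , 141.9]), array([ 0.4, -0.4,  0.5]), array([-0.2 , -0.17,  2.13,  0.  ,  1.18, -0.28]), 0.0)
[[0.6, 0.2], [-0.3, -0.1], [-0.1, 0.1], [0.1, -0.4], [-0.6, 0.6], [0.0, 0.5], [-0.1, 0.3], [1.0, -0.4], [0.6, -0.2], [-1.3, -0.0], [0.0, 0.3], [-0.3, 0.9], [-0.6, 0.3], [-0.6, -0.4]] (33.9, array([640.8,  28.2, 141. ]), array([-0.6, -0.4,  0.1]), array([-0.08,  0.35,  1.57,  0.  ,  1.22, -1.5 ]), 0.01)
```

View pics/p4.png

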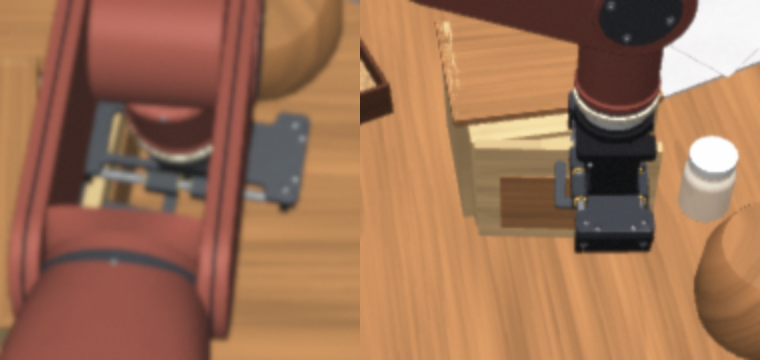

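```bash
python3 - <<'E'
from h import *
L=[];pk=0
env.movel([*pt(.12,135,-91),141],down(phi-.12+np.pi/2),speed=30)
def pf(th): return float(np.mean([-(env.get_state()["force"][:2]@(rot(phi-th)@[0,1.]))]))
th=.12
while th>-.035:
    th-=.007
    hit=env.movel([*pt(th,135,-91),141],down(phi-th+np.pi/2),speed=12,force_limit=14)
    f=[];
    for _ in range(3): f.append(pf(th)); env.sleep(.03)
    f=np.mean(f);L.append((round(th,3),round(f,1),hit));pk=max(pk,f)
    if f>14 or (pk>5 and f<2): break
print(L,st())
E
```

```text
[(0.113, np.float64(0.4), False), (0.106, np.float64(0.1), False), (0.099, np.float64(0.2), False), (0.092, np.float64(-0.1), False), (0.085, np.float64(0.0), False), (0.078, np.float64(-0.1), False), (0.071, np.float64(0.3), False), (0.064, np.float64(-0.0), False), (0.057, np.float64(0.1), False), (0.05, np.float64(0.4), False), (0.043, np.float64(0.3), False), (0.036, np.float64(2.0), False), (0.029, np.float64(4.5), False), (0.022, np.float64(6.3), False), (0.015, np.float64(5.7), False), (0.008, np.float64(5.1), False), (0.001, np.float64(3.5), False), (-0.006, np.float64(1.1), False)] (40.6, array([657.8,  50. , 141.1]), array([-0.7, -0.4,  0.1]), array([-0.04,  0.39,  1.52,  0.  ,  1.23, -1.63]), 0.01)
```

Resistance started about 0.04 rad late, so the finger stands roughly 5 mm further off than I assumed. We're around the hump top now. I'll go on in small, force-limited steps.

```bash
python3 - <<'E'
from h import *
L=[];th=-.006
while th>-.055:
    th-=.005
    hit=env.movel([*pt(th,135,-91),141],down(phi-th+np.pi/2),speed=10,force_limit=8)
    f=[]
    for _ in range(4): f.append(-(env.get_state()["force"][:2]@(rot(phi-th)@[0,1.]))); env.sleep(.03)
    f=np.mean(f);L.append((round(th,3),round(float(f),1),hit))
    if hit or f>6: break
print(L,st())
# back off, see
x,y,_=env.get_state()["tool_pos"]
env.movel([x,y-35,141],speed=80);env.movel([x,y-35,260],speed=200)
env.goto([471,-252,300],down(phi-1.45))
t=env.snapshot("top");s=env.snapshot("side")
g=t["frame"].astype(int);roi=np.zeros((H,W),bool);roi[125:182,196:212]=1
v,u=np.nonzero((g.max(2)<95)&roi);P=np.array([onz(t,[(a+.5)/W,(b+.5)/H],143)[:2] for a,b in zip(u,v)])
core=P[(P[:,0]>P[:,0].min()+18)&(P[:,0]<P[:,0].max()-18)];c=core.mean(0);d=np.linalg.svd(core-c)[2][0];d*=np.sign(d[0])
print("bar",c,np.arctan2(d[1],d[0]),st()[0])
cv2.imwrite("pics/p5.png",np.hstack([cv2.resize(t["frame"][100:240,60:230],(400,330)),cv2.resize(s["frame"][40:200,210:390],(371,330))]))
E
```

```text
[(-0.011, -0.6, False), (-0.016, -0.2, False), (-0.021, 0.1, False), (-0.026, 0.1, False), (-0.031, 0.3, False), (-0.036, -0.3, False), (-0.041, 0.7, False), (-0.046, 2.5, False), (-0.051, 4.5, False), (-0.056, 5.5, False)] (44.5, array([661.2,  55.4, 140.9]), array([-3.4, -5.6,  0.8]), array([-0.03,  0.4 ,  1.51, -0.  ,  1.24, -1.67]), 0.0)
bar [nan nan] 0.0 48.1<stdin>:18: RuntimeWarning: Mean of empty slice.
  ret = um.true_divide(
```

View pics/p5.png

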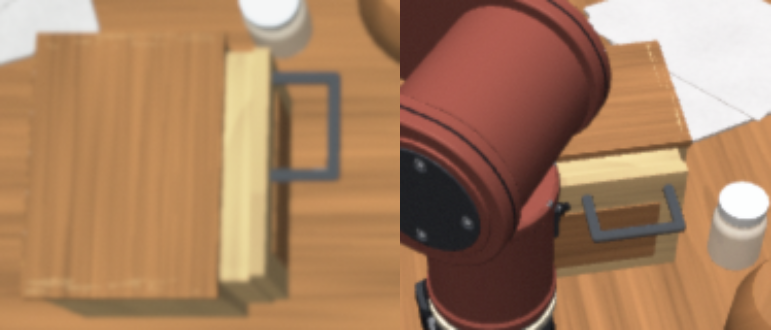

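The pattern is right: resistance, snap (force drops to 0), about 5 mm free, then the stop firming to about 6 N. One more check of the bar against its original shut position, using a looser threshold because the fit came back empty.

```bash
python3 - <<'E'
from h import *
t=env.snapshot("top");ref=cv2.imread("pics/top.png")
for f in (ref,t["frame"]):
    g=f.astype(int);roi=np.zeros((H,W),bool);roi[137:171,194:214]=1
    w=np.where(roi,np.clip(g[...,2]-g[...,0]<25,0,1),0);v,u=np.nonzero(w)
    P=np.array([onz(t,[(a+.5)/W,(b+.5)/H],143)[:2] for a,b in zip(u,v)]);c=P.mean(0);d=np.linalg.svd(P-c)[2][0]
    print(len(P),c.round(2),round(float(np.arctan(d[1]/d[0])),4))
for n in ("squat_spool","ribbon_roll"):
    print(n,[(onz(t,m["position"],0)[:2].round(),m["conf"]) for m in env.mark_of(t,n)[:1]])
print(np.abs(t["frame"].astype(int)-ref)[120:230,70:210].max(2).mean(),st())
E
```

```text
137 [655.85  67.83] 0.0144
137 [655.32  67.89] 0.0144
squat_spool [(array([ 632., -167.]), 0.7)]
ribbon_roll []
15.056558441558442 (48.2, array([ 471.1, -251.8,  300. ]), array([-0.3,  0.7, -0.1]), array([-0.64, -0.03,  1.69,  0.  ,  1.48,  0.8 ]), 0.0)
```

```bash
python3 -c "
from h import *
env.job_done();print(st())"
```

```text
the job is handed in; nothing more can be done
the job is handed in; nothing more can be done
```

The job is done and handed in: the grey spool is in the wide pocket of the door rack, and the door is shut on its catch. The last clock reading before hand-in was 48.2 s, against the 72 s limit.

- **Opening:** I hooked the handle and pulled the door to about 1.5 rad.
- **Placing:** The spool touched down at the height the pocket floor should give. A picture after release showed it standing upright in the pocket. I did not see it again once the door was shut.
- **Closing:** I pushed the door shut in small, force-limited steps. The catch resistance peaked at about 6 N in the sampled readings, below the 9–10 N in the brief. The force then fell to zero as the catch snapped, and I ended with about 6 N at the handle against the stop.
- **Door check:** With the arm clear, the handle bar's position across the door matched its original shut position to about 0.1 mm, and its angle was the same. A first bar fit gave no result (empty pixel mask); this one used a looser threshold.
- **Bystanders:** The short spool was found within about 4 mm of its first reading. The ribbon roll was not detected in the last picture, and I don't know why; the arm may have been in the way. Its final position is therefore unconfirmed, but the gripper never worked near it.

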